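Shake the stain vials and set them out on the shelf

ROBOT

A 7-joint arm with a two-finger parallel gripper is mounted at the origin on the work surface. World frame = base frame: x ahead of the robot, y to its left, z up, the work surface at z = 0. Lengths are in m, angles in rad, forces in N, time in s.
With the tool pointing down it reaches from about 0.35 to 0.9 m from the base axis. Payload 7.2 kg.
Tool frame: the origin (TCP) lies on the centre line of the jaws, within the pads' length; the fingertips stand 11 mm ahead of it and the grasp point (between the pads) lies 8 mm behind it; z points along the fingers, y is the line along which they close (so a half turn about z gives the same grasp; the last joint's range is limited). The gripper opens to 85 mm and grips with 20 to 120 N. Pads are 22 mm wide; open, the fingers measure 114 mm over their backs; the gripper's body (76 mm by 85 mm) begins 54 mm behind the grasp point. The pads swing forward as they close: fully open they stand 13 mm farther back than shut.
Start: joints at [-1.199, 0.411, -0.013, 1.596, 0.006, 1.134, -0.082], TCP at [0.266, 0.566, 0.207] pointing down, gripper open.
Joint ranges: [-2.95, 2.95], [-0.29, 1.99], [-1.47, 1.44], [0.14, 2.54], [-1.03, 4.17], [0.13, 1.85], [-2.86, 2.86]. Speed limits (rad/s): [2.39, 2.39, 3.01, 3.01, 3.14, 3.14, 3.14].

INTERFACE

Orientations are given as a 3x3 rotation matrix whose columns are the frame's x, y, z axes.
In Python, from station import r, eyes gives the robot as it stands.
- The arm moves only by the tool send_rows, never from a script. Its argument "targets" is a list that holds one entry, the list of rows, each a list of 7 numbers: the shift along the tool's x, y, z in mm, then the turn, a rotation vector about the tool's x, y, z in degrees, then the finger opening in mm, from 0 to 85.4. A call has 1 to 12 rows; each row shifts and turns the commanded pose from where the row before left it, along the tool's axes as they then stand; what a row does not reach is not made up. A row lasts 1/12 s, in which the tool goes at most 41.7 mm and 7.16 degrees, less where a joint would pass 70% of its speed; a pose out of reach is approached as far as the arm can. A call is refused whole if a number of a shift passes 41.7 or a number of a turn 7.16, either way. A call with a gripper value outside its range is refused whole. The fingers move at their own pace and stop on an object; "force" is the grip in N (left out, the last holds). Time passes only in rows, so rows that do not move let the fingers close. It gives the time, the measured TCP pose, the force, the opening and the grip force at its end, in the units of the state.
- r.state(): the state, without advancing time (a new reading comes with each control period).
- eyes.get_image(name): name is "side" or "top"; returns a dict with "color" (420x560x3 uint8, blue, green, red), "depth" (420x560 float32, m along the optical axis (not along the pixel's ray), 0 where there is no reading), "vertical_fov" (degrees; the focal length in pixels is half the picture's height over the tangent of half this angle, whatever the lens; pixels are square), "cx", "cy" (the principal point, pixels), "dist" ([k1, k2, p1, p2, k3] as OpenCV has them; the pictures are not rectified), "R" (3x3) and "t" (3): a world point X has camera coordinates R X + t. Camera axes: x right, y down, z forward; pixel columns grow to the right and rows downward; lengths in m; the calibration is good to about 2 mm. A picture is of the moment at which its call begins.
- r.sign_off(): hands the job in; it is judged then, once.
The state is a dict: "time": time; "joint_pos": joint angles; "qd": joint speeds; "joint_torque": joint torques, N m; "tool_pos": TCP position; "eef_rot": TCP orientation; "wrist_force": force on the tool from outside, world axes, zero at the start; "torque": the same for the moment, N m; "gripper_width": finger opening in m; "grip_force": force on a finger pad.
Only numpy, scipy, OpenCV 4.12 (cv2) and the standard library are available. Lean on these libraries where they do the work, as an engineer would, in place of code of your own. Each camera call takes 0.05 s, during which the arm holds its last target. There are 200 camera calls.

TASK

Get the wood stains ready: take every stain vial out of the wooden stock rack and seat it fully in a hole of the shaker's head, then flip the shaker's toggle switch on (it starts off), let it run for at least three seconds with all the vials in and flip it off again. Then stand all the vials upright on the narrow raised shelf, wholly on the board. Do not handle the vials while the shaker is on, and leave the carver's other things on the table where they are.

Things in the scene. Friction and masses are not known exactly. Their poses are not given: they have to be found in the camera images.
- vial1: a capped amber glass vial for wood stain: upright cylinder, diameter 26, height 75 (glass to 55, black cap of the same diameter from 55 to 75; the lowest 3 of the foot is narrowed to 21), 45 g. Origin at the centre of its underside, z axis up through the cap. It starts in a hole of the stock rack. All the vials are alike
- vial2: a capped amber glass vial for wood stain: upright cylinder, diameter 26, height 75 (glass to 55, black cap of the same diameter from 55 to 75; the lowest 3 of the foot is narrowed to 21), 45 g. Origin at the centre of its underside, z axis up through the cap. It starts in a hole of the stock rack. All the vials are alike
- vial3: a capped amber glass vial for wood stain: upright cylinder, diameter 26, height 75 (glass to 55, black cap of the same diameter from 55 to 75; the lowest 3 of the foot is narrowed to 21), 45 g. Origin at the centre of its underside, z axis up through the cap. It starts in a hole of the stock rack. All the vials are alike
- vial4: a capped amber glass vial for wood stain: upright cylinder, diameter 26, height 75 (glass to 55, black cap of the same diameter from 55 to 75; the lowest 3 of the foot is narrowed to 21), 45 g. Origin at the centre of its underside, z axis up through the cap. It starts in a hole of the stock rack. All the vials are alike
- vial5: a capped amber glass vial for wood stain: upright cylinder, diameter 26, height 75 (glass to 55, black cap of the same diameter from 55 to 75; the lowest 3 of the foot is narrowed to 21), 45 g. Origin at the centre of its underside, z axis up through the cap. It starts in a hole of the stock rack. All the vials are alike
- rack: the stock rack: a loose wooden block 58 (x) by 260 (y) by 45 high, 0.9 kg, with five blind holes in a row along its y axis at y = -104, -52, 0, +52, +104; hole diameter 30, depth 30, so 45 of a vial stands out. Three or four of the holes hold a vial at the start. Origin at the centre of its underside
- shelf: the stain shelf: a fixed narrow wooden board 42 deep (x) by 280 long (y) by 14 thick on two end posts, its top 70 above the table. Origin at the centre of its footprint on the table
- shelf_top (a point): centre of the shelf's upper face; x across the 42 depth, y along the 280 length, z up
- shaker: the bench vial shaker, fixed: grey housing 150 (x) by 250 (y), its flat deck 60 above the table; on the deck, towards +y (centre y = +55), an aluminium head 125 by 125 whose top is 98 above the table, with four holes 60 apart; towards -y the toggle switch. The face with the cooling slots is its -x side. Origin at the centre of its footprint on the table. It does not actually move when on
- hole0 (a point): centre of the mouth of one of the four holes in the shaker's aluminium head (any vial may go in any hole): z up, hole diameter 29, depth 28, flat bottom; a seated vial's underside is 28 below this point and 47 of it stands out
- hole1 (a point): centre of the mouth of one of the four holes in the shaker's aluminium head (any vial may go in any hole): z up, hole diameter 29, depth 28, flat bottom; a seated vial's underside is 28 below this point and 47 of it stands out
- hole2 (a point): centre of the mouth of one of the four holes in the shaker's aluminium head (any vial may go in any hole): z up, hole diameter 29, depth 28, flat bottom; a seated vial's underside is 28 below this point and 47 of it stands out
- hole3 (a point): centre of the mouth of one of the four holes in the shaker's aluminium head (any vial may go in any hole): z up, hole diameter 29, depth 28, flat bottom; a seated vial's underside is 28 below this point and 47 of it stands out
- toggle (a joint): angle of the shaker's toggle switch: 0 = off, leaning 26 degrees to the shaker's -x (the slotted side); 0.9 = on, leaning 26 degrees to its +x. It swings about the shaker's y axis and falls by itself to the nearer stop once past the middle (0.45); less than 1 N at the tip moves it
- toggle_tip (a point): centre of the 14 diameter ball at the end of the toggle's steel bat (bat 9 thick, 42 from the pivot to this point); it moves with the toggle, about 18 to either side of the pivot, and stands about 108 above the table at either stop
- toggle_pivot (a point): pivot of the toggle, fixed to the shaker, 70 above the table, on top of a short bush of diameter 16; nearest hole 103 away along the shaker's y
- knife: bystander: carving knife lying flat, 165 long along x, 22 wide, 18 high, wooden handle. Origin under its middle. Leave it
- stone: bystander: honing stone on a wooden base, 110 (x) by 40 by 25 high. Origin at the centre of its underside. Leave it
- cup: bystander: paper cup, diameter 74, 85 high. Origin at the centre of its underside. Leave it
- carving: bystander: half-carved handle stuck on a spike in a slice of branch 52 in diameter, 160 high. Origin at the centre of its underside. Leave it
- blank: bystander: squared handle blank lying along x, 158 long, 27 thick. Origin under its middle. Leave it
- sander: bystander: cork sanding block, 60 (x) by 42 by 26 high. Origin at the centre of its underside. Leave it
There are look-alikes about, which are no part of the job. What is shaped like the vial1 but purple or turquoise is not meant.

How it is judged:
By the outcome, as a careful person would: the job done as asked, in the order asked, and still so for the second after the job is handed in, with the robot touching nothing.
Of vial1, vial2, vial3, vial4, vial5 only 3 to 4 are there at a start; the rules pass over those that are not, and their reading is None.
At some moment in a run one of rack may be knocked a few centimetres aside while the robot is not near it.
Once in a run the grip may slacken for a moment while it holds something.
It also fails if it takes over 210 s, if anything falls off the work surface, if the arm or the gripper's body presses on something with over 40 N, if the wrist force passes 120 N, or if a joint passes its speed limit or range.

## Working session

There is one attempt and no reset: what is moved stays moved. The work goes in short steps, Python scripts to look and compute and a tool call to move; the robot and the scene stay as the last step left them, time stands still between calls to the robot, and variables do not carry over. Pictures are saved under pics/ and viewed, at most 14 in all, crops included, and the job is handed in when it is done.

Besides the shell and the picture viewer there is one more tool, called after "Emit:" as a command line: name --argument value ..., lists and objects as JSON in quotes. send_rows: Moves the arm, as the interface text tells. Its arguments: {"type":"object","properties":{"targets":{"type":"array"},"force":{"type":"number"}},"required":["targets"]}

```bash
mkdir -p pics; ls; python3 - <<'E'
from station import r,eyes
import cv2,pickle
for n in("top","side"):
    d=eyes.get_image(n); cv2.imwrite(f"pics/{n}0.png",d["color"]); pickle.dump(d,open(f"{n}.pkl","wb"))
    print(n,d["vertical_fov"],d["cx"],d["cy"],d["dist"],d["R"],d["t"])
s=r.state();print(s["time"],s["tool_pos"],s["eef_rot"],s["gripper_width"])
E
```

```text
pics
top 47.0745858337368 272.8239779846149 208.37275782517764 [-0.01144567  0.          0.          0.          0.        ] [[ 0.00642761 -0.99985884 -0.01552367]
 [-0.99033408 -0.0042139  -0.13863856]
 [ 0.13855357  0.01626473 -0.99022137]] [0.00487509 0.55397155 1.08264184]
side 56.487128171710076 277.35294096404056 207.72242327684316 [0.03040459 0.         0.         0.         0.        ] [[ 0.89946478 -0.43662936 -0.01782985]
 [-0.32295608 -0.63670198 -0.70022136]
 [ 0.29438491  0.63558272 -0.71370312]] [-0.50554113  0.24494187  0.70685701]
0.1 [0.2659053  0.56507817 0.20653829] [[-9.04868237e-01  4.25691440e-01 -5.20876272e-04]
 [ 4.25691746e-01  9.04867231e-01 -1.35335234e-03]
 [-1.04786638e-04 -1.44633828e-03 -9.99998949e-01]] 0.08538466612925309
```

View pics/top0.png

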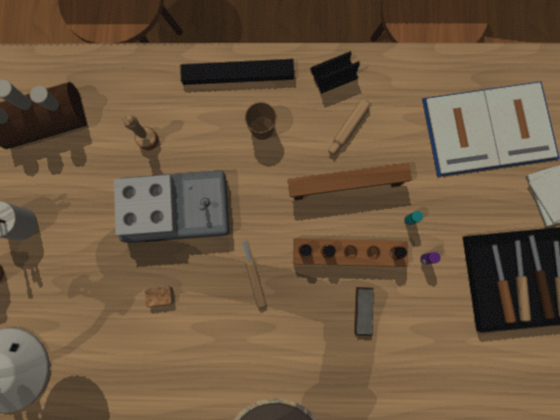

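View pics/side0.png

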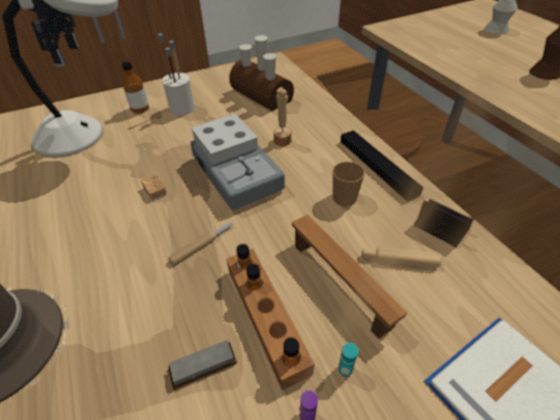

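The top view shows three amber vials in the rack, with caps at about (306,250), (329,251) and (400,253). The rack holes at (351,252) and (374,253) are empty. The shaker head is at (145,205), the toggle at (205,204), and the shelf runs from (290,188) to (410,174). Next I'll measure by depth.

```bash
cat > h.py <<'E'
import numpy as np,cv2,pickle
def K(d):
    f=d["color"].shape[0]/2/np.tan(np.radians(d["vertical_fov"]/2))
    return np.array([[f,0,d["cx"]],[0,f,d["cy"]],[0,0,1]])
def rays(d,uv):
    p=cv2.undistortPoints(np.float64(uv).reshape(-1,1,2),K(d),np.float64(d["dist"])).reshape(-1,2)
    return np.c_[p,np.ones(len(p))]
def atz(d,uv,z):
    R,t=np.array(d["R"]),np.array(d["t"]);c=-R.T@t;w=rays(d,uv)@R
    return c+w*((z-c[2])/w[:,2])[:,None]
def cloud(d):
    h,w=d["depth"].shape;v,u=np.mgrid[:h,:w]
    q=rays(d,np.c_[u.ravel(),v.ravel()])*d["depth"].reshape(-1,1)
    return ((q-d["t"])@np.array(d["R"])).reshape(h,w,3)
def proj(d,X):
    return cv2.projectPoints(np.float64(X).reshape(-1,1,3),cv2.Rodrigues(np.float64(d["R"]))[0],np.float64(d["t"]),K(d),np.float64(d["dist"]))[0].reshape(-1,2)
def rect(P):
    c,s,a=cv2.minAreaRect(np.float32(P[:,:2]*1000));return np.round(c,1),np.round(s,1),round(a,1)
def comp(C,uv,zlo,zhi):
    m=((C[...,2]>zlo)&(C[...,2]<zhi)).astype(np.uint8)
    m=cv2.morphologyEx(m,cv2.MORPH_OPEN,np.ones((2,2),np.uint8))
    n,l=cv2.connectedComponents(m,connectivity=4)
    k=l[uv[1],uv[0]];return C[l==k] if k else C[:0]
E
python3 - <<'E'
from h import *
d=pickle.load(open("top.pkl","rb"));C=cloud(d)
print("table z",np.median(C[330:400,150:300,2]))
for n,uv,a,b in [("shelf",(350,181),.055,.085),("rack",(340,260),.03,.055),("v",(306,250),.075,.1),("v",(329,251),.075,.1),("v",(400,253),.075,.1),("head",(145,205),.088,.108),("deck",(215,225),.045,.072),("tip",(204,203),.09,.125),("cup",(261,122),.0,.2)]:
    P=comp(C,uv,a,b);print(n,len(P),rect(P) if len(P) else None,np.round(P[:,:2].mean(0)*1000,1) if len(P) else C[uv[1],uv[0]],np.round(np.median(P[:,2]),3) if len(P) else 0)
rows=[]
s=pickle.load(open("side.pkl","rb"));S=cloud(s)
M=np.concatenate([S[(S[...,2]>.088)&(S[...,2]<.125)]]);M=M[(abs(M[:,0]-.56)<.12)&(abs(M[:,1]-.2)<.2)]
T=M[(M[:,1]<.18)];print("side tip",T.mean(0),len(T))
big=lambda n,x,y,w,h,f:cv2.resize(n[y:y+h,x:x+w],None,fx=f,fy=f,interpolation=cv2.INTER_CUBIC)
a=big(d["color"],105,160,130,90,3);b=big(d["color"],285,160,140,110,3)
o=np.zeros((330,810,3),np.uint8);o[:270,:390]=a;o[:,390:810]=b;cv2.imwrite("pics/c1.png",np.clip(o[:,:800]*1.6,0,255).astype(np.uint8))
E
```

```text
table z 0.0005594384892491141
shelf 2311 (array([ 586.3, -128.6]), array([165.1, 411.9]), 36.0) [ 614.1 -167.5] 0.07
rack 2247 (array([ 450.4, -161. ]), array([ 81. , 308.1]), 4.3) [ 450.7 -169.3] 0.045
v 111 (array([454.5, -68.8]), array([23. , 27.2]), 0.3) [453.8 -67.5] 0.09
v 112 (array([434.5, -70.9]), array([ 24.7, 138.6]), 20.6) [ 451.5 -118.2] 0.091
v 122 (array([ 431.6, -154.3]), array([ 24.2, 294.3]), 8.2) [ 448.2 -270.6] 0.091
head 2696 (array([522.2, 169.6]), array([407.3, 157.4]), 76.6) [550.1 291.7] 0.098
deck 3726 (array([542.5, 158.7]), array([389. , 214.1]), 78.4) [550.8 185.2] 0.061
tip 0 None [0.55821065 0.16040191 0.08979309] 0
cup 1098 (array([612.6,  11.9]), array([430.4, 103.8]), 6.7) [764.3  33.5] 0.021
side tip [0.55141556 0.15899322 0.10402034] 48
```

View pics/c1.png

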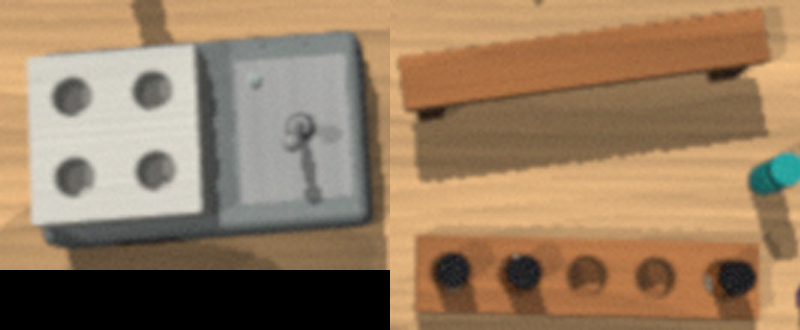

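The crop shows the shaker square to within a few degrees, with its four holes and the toggle ball. Depth edges are smeared, so I'll refine with tighter masks and template fits.

```bash
python3 - <<'E'
from h import *
from scipy.optimize import least_squares
d=pickle.load(open("top.pkl","rb"));C=cloud(d)
print("cam",-np.array(d["R"]).T@d["t"])
def rc(uv,z,tol=.004,roi=None):
    m=(abs(C[...,2]-z)<tol).astype(np.uint8)
    x,y,w,h=roi;k=np.zeros_like(m);k[y:y+h,x:x+w]=1;m&=k
    m=cv2.morphologyEx(m,cv2.MORPH_OPEN,np.ones((3,3),np.uint8))
    n,l=cv2.connectedComponents(m,connectivity=4);L=l==l[uv[1],uv[0]]
    v,u=np.nonzero(L);P=atz(d,np.c_[u,v],z);return P
for n,uv,z,roi in [("shelf",(350,181),.07,(270,150,160,60)),("rack",(340,260),.045,(280,225,140,60)),("head",(145,205),.098,(100,160,90,90)),("deck",(215,225),.06,(160,160,80,90))]:
    P=rc(uv,z,.004,roi);print(n,len(P),rect(P),np.round(P.mean(0)*1000,1))
g=cv2.cvtColor(d["color"],cv2.COLOR_BGR2GRAY).astype(float)
# holes: dark blobs in head
x0,y0,w,h=115,176,58,62
m=(g[y0:y0+h,x0:x0+w]<105).astype(np.uint8);n,l,s,c=cv2.connectedComponentsWithStats(m)
H=[]
for i in range(1,n):
    if 60<s[i,4]<350: print("hole?",s[i],c[i]+[x0,y0],np.round(atz(d,[c[i]+[x0,y0]],.098)*1000,1))
# caps: dark blobs
x0,y0,w,h=290,235,125,35
hsv=cv2.cvtColor(d["color"],cv2.COLOR_BGR2HSV)
m=(d["color"][y0:y0+h,x0:x0+w].max(2)<50).astype(np.uint8);n,l,s,c=cv2.connectedComponentsWithStats(m)
for i in range(1,n):
    if s[i,4]>40: print("cap",s[i],c[i]+[x0,y0],np.round(atz(d,[c[i]+[x0,y0]],.090)*1000,1))
print(np.round(C[196:212:2,196:214:2,2]*1000).astype(int))
print(g[192:216:1,194:218].astype(int))
E
```

```text
cam [ 0.39858167 -0.0104001   1.14893259]
shelf 233230 (array([572.5,   2.3]), array([1353.2,  973. ]), 89.8) [556.3  -4.5  70. ]
rack 1670 (array([ 453.8, -166.6]), array([255. ,  57.9]), 89.0) [ 451.9 -165.5   45. ]
head 2334 (array([553.3, 295.3]), array([125.4, 124.1]), 4.6) [552.  294.9  98. ]
deck 2341 (array([561.8, 187.2]), array([147. , 138.1]), 5.2) [555.8 181.2  60. ]
hole? [ 34   8  13  13 137] [155.         189.62043796] [[586.6 269.2  98. ]]
hole? [  7  10  13  13 138] [128.10144928 191.76086957] [[581.6 329.1  98. ]]
hole? [ 35  34  13  14 139] [156.07194245 216.28776978] [[526.9 264.4  98. ]]
hole? [  8  36  13  14 141] [128.9929078  218.44680851] [[521.8 324.3  98. ]]
cap [ 10  10  12  12 111] [305.28828829 250.23423423] [[454.5 -64.7  90. ]]
cap [ 33  11  12  12 112] [328.73214286 250.875     ] [[ 453.4 -115.9   90. ]]
cap [104  12  13  12 122] [399.7704918  252.26229508] [[ 451.2 -270.8   90. ]]
[[ 56  65  63  59  64  63  58  63  60]
 [ 61  60  59  66  66  67  61  61  63]
 [ 61  60  65  68  74  70  60  62  60]
 [ 62  62  64  88  85  66  67  61  59]
 [ 59  61  64  9
[... 1865 characters left out ...]
03 103 104 102  93  83  72  66  66  67  67  65  71  86 100 105 104
  104 103 105 103 100 103]
 [103 102 103 102 102 101  91  83  76  79  87  79  69  65  77  96 103 105
  104 104 102 102 102 102]
 [106 103 105 103 103 103 102 101  98 100  97  83  69  64  72  93 103 104
  104 104 103 103 101 102]
 [105 104 102 103 102 104 103 103 103 103  99  84  69  65  72  91 102 105
  103 103 103 101 101 102]
 [104 104 104 102 103 102 104 105 103 102  99  81  69  67  72  87  99 105
  104 103 104 101 103 104]
 [103 105 102 101 104 103 102 104 104 103  98  83  67  65  68  75  93 103
  103 103 103 103 103 102]
 [104 105 103 103 105 103 103 104 103 103  99  84  68  66  68  72  91 103
  104 103 102 102 102 103]]
```

```bash
cat >> h.py <<'E'
def shelf(d,pts):
    return atz(d,pts,.07)
E
python3 - <<'E'
from h import *
d=pickle.load(open("top.pkl","rb"));C=cloud(d)
hs=cv2.cvtColor(d["color"],cv2.COLOR_BGR2HSV)
z=C[...,2]
m=((z>.062)&(z<.080)).astype(np.uint8)
m[:160]=0;m[205:]=0;m[:,:285]=0;m[:,415:]=0
n,l,s,c=cv2.connectedComponentsWithStats(m,connectivity=4);k=1+np.argmax(s[1:,4])
v,u=np.nonzero(l==k);P=atz(d,np.c_[u,v],.07);print("shelf",len(P),rect(P),P.mean(0))
for n,uv,zz in [("carving",(147,137),.02),("carvtop",(130,120),.16),("cup",(261,110),.085),("ball",(201,207),.108),("teal",(415,217),.075),("purple",(432,258),.075)]:print(n,np.round(atz(d,[uv],zz)*1000))
Q=C[(z>.104)&(z<.12)];Q=Q[(abs(Q[:,0]-.56)<.06)&(abs(Q[:,1]-.165)<.06)];print("ball top",len(Q),Q.mean(0),Q.min(0),Q.max(0))
s_=pickle.load(open("side.pkl","rb"))
print(proj(s_,[.266,.566,.207]),proj(d,[[.547,.162,.108],[.565,.164,.07]]),proj(s_,[[.547,.162,.108],[.583,.165,.108]]))
E
```

```text
shelf 2289 (array([ 616.5, -165.5]), array([ 43.3, 280.2]), 8.0) [ 0.61647098 -0.1650484   0.07      ]
carving [[730. 315.  20.]]
carvtop [[727. 313. 160.]]
cup [[775.  36.  85.]]
ball [[547. 164. 108.]]
teal [[ 531. -311.   75.]]
purple [[ 440. -345.   75.]]
ball top 31 [0.54503911 0.16205163 0.1124707 ] [0.53944836 0.15622864 0.10484561] [0.55062213 0.16762646 0.1176315 ]
[[72.2229359 70.3558326]] [[201.83133427 206.81959356]
 [203.86561598 201.34156415]] [[239.62380691 159.36036622]
 [253.55880732 154.18762678]]
```

Emit:
send_rows --targets '[[[0,0,-5,0,0,6.5,85],[0,0,-5,0,0,6.5,85],[0,0,-5,0,0,6.5,85],[0,0,-5,0,0,6.5,85],[0,0,-5,0,0,6.5,85],[0,0,-5,0,0,6.5,85],[0,0,-5,0,0,6.5,85],[0,0,-5,0,0,6.5,85],[0,0,-5,0,0,6.5,85],[0,0,-5,0,0,6.3,85]]]' --force 40

```text
time: 0.93
tool_pos: [0.2659, 0.5652, 0.257]
eef_rot: [[0.006, 1.0, -0.0], [1.0, -0.006, -0.001], [-0.001, -0.0, -1.0]]
wrist_force: [-0.2, -0.9, -0.3]
gripper_width: 0.085
grip_force: 0.0
```

Emit:
send_rows --targets '[[[-30,15.7,0,0,0,0,60],[-35,15.7,0,0,0,0,60],[-35,15.7,0,0,0,0,60],[-35,15.7,0,0,0,0,60],[-35,15.7,0,0,0,0,60],[-35,15.7,0,0,0,0,60],[-35,15.7,0,0,0,0,60],[-35,15.7,0,0,0,0,60],[-35,15.7,0,0,0,0,60],[-35,15.7,0,0,0,0,60],[-35,15.7,0,0,0,0,60],[-35,15.7,0,0,0,0,60]]]'

```text
time: 1.93
tool_pos: [0.4547, 0.1486, 0.2573]
eef_rot: [[-0.0, 1.0, -0.0], [1.0, 0.0, 0.0], [0.0, -0.0, -1.0]]
wrist_force: [0.5, 0.9, -0.2]
gripper_width: 0.0598
grip_force: 0.0
```

Emit:
send_rows --targets '[[[-35,0,0,0,0,0,50],[-35,0,0,0,0,0,50],[-35,0,0,0,0,0,50],[-35,0,0,0,0,0,50],[-35,0,0,0,0,0,50],[-30,0,0,0,0,0,50],[-5,0,0,0,0,0,50],[0,0,0,0,0,0,50]]]'

```text
time: 2.6
tool_pos: [0.4541, -0.0617, 0.2573]
eef_rot: [[0.004, 1.0, 0.0], [1.0, -0.004, -0.0], [-0.0, 0.0, -1.0]]
wrist_force: [0.3, 0.4, -0.7]
gripper_width: 0.0503
grip_force: 0.0
```

```bash
cat >> h.py <<'E'
# measure caps of amber vials (dark blobs) and report move for TCP in tool axes (x=worldY,y=worldX,z=-worldZ)
def caps(d,x0,y0,w,h,z):
    m=(d["color"][y0:y0+h,x0:x0+w].max(2)<50).astype(np.uint8);n,l,s,c=cv2.connectedComponentsWithStats(m)
    return [(s[i,4],np.round(c[i]+[x0,y0]),np.round(atz(d,[c[i]+[x0,y0]],z)[0]*1000,1)) for i in range(1,n) if s[i,4]>40]
E
python3 - <<'E'
from h import *
from station import r,eyes
d=eyes.get_image("side");cv2.imwrite("pics/s1.png",d["color"]);t=eyes.get_image("top");cv2.imwrite("pics/t1.png",t["color"])
print(np.vstack([d["color"]]).shape,r.state()["tool_pos"])
C=cloud(d);print(caps(d,220,230,90,140,.085))
E
```

```text
(420, 560, 3) [ 0.45441018 -0.05861278  0.25706903]
[(np.int32(120), array([301., 243.]), array([ 564.2, -100.7,   85. ])), (np.int32(128), array([243., 252.]), array([456.9, -70.1,  85. ])), (np.int32(156), array([253., 271.]), array([ 455.9, -120.2,   85. ])), (np.int32(216), array([291., 347.]), array([ 452.6, -276. ,   85. ]))]
```

View pics/s1.png

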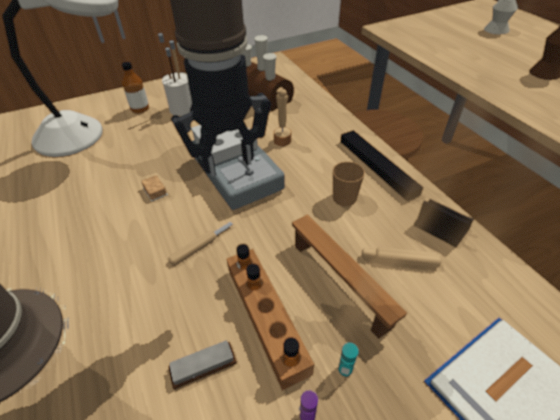

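The side view shows the gripper above the work area and the rack undisturbed, with caps still at (243,252), (253,271) and (291,347). I'll descend on the first vial.

Emit:
send_rows --targets '[[[-6.5,0,30,0,0,0,50],[0,0,35,0,0,0,50],[0,0,35,0,0,0,50],[0,0,35,0,0,0,50],[0,0,30,0,0,0,50],[0,0,23,0,0,0,50],[0,0,0,0,0,0,50],[0,0,0,0,0,0,20],[0,0,0,0,0,0,20],[0,0,0,0,0,0,20],[0,0,0,0,0,0,20],[0,0,0,0,0,0,20]]]' --force 40

```text
time: 3.7
tool_pos: [0.4554, -0.0657, 0.0704]
eef_rot: [[-0.0, 1.0, 0.002], [1.0, 0.0, 0.001], [0.001, 0.002, -1.0]]
wrist_force: [0.4, 0.4, -0.2]
gripper_width: 0.0199
grip_force: 0.0
```

```bash
python3 - <<'E'
from h import *
from station import r,eyes
d=eyes.get_image("side");c=d["color"][150:400,180:440];cv2.imwrite("pics/s2.png",cv2.resize(c,None,fx=2.3,fy=2.3))
print(r.state()["gripper_width"],r.state()["grip_force"]);pickle.dump(d,open("s2.pkl","wb"))
E
```

```text
0.01980861328041992 0.0
```

View pics/s2.png

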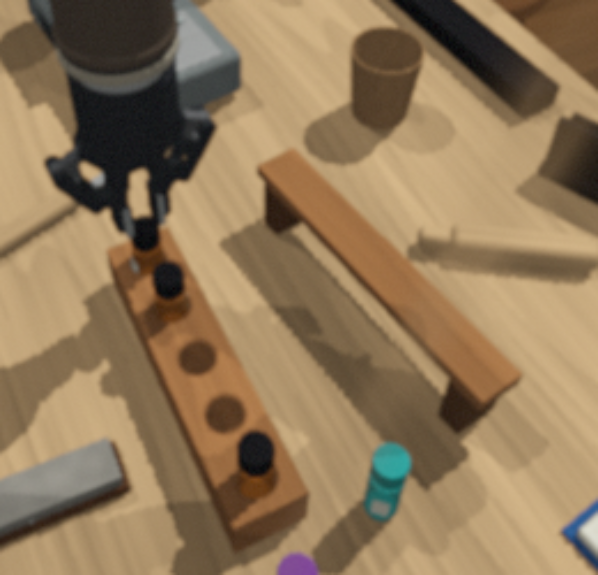

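```bash
python3 - <<'E'
from h import *
d=pickle.load(open("s2.pkl","rb"));C=cloud(d)
print("proj cap ctr/tip/tcp",proj(d,[[.4545,-.0655,.09],[.4545,-.0655,.077],[.455,-.066,.059],[.455,-.066,.0704]]))
P=C[225:262,225:262].reshape(-1,3);P=P[(P[:,2]>.06)]
u=np.mgrid[225:262,225:262].reshape(2,-1).T
for v in range(226,264,4): print(v,[tuple(np.round(C[v,x]*1000).astype(int)) for x in range(230,258,4)])
E
```

```text
proj cap ctr/tip/tcp [[240.2264229  248.63003181]
 [240.80886759 252.90840904]
 [241.92887764 258.75306055]
 [241.43993501 255.13287948]]
226 [(np.int64(437), np.int64(-85), np.int64(182)), (np.int64(444), np.int64(-83), np.int64(176)), (np.int64(495), np.int64(68), np.int64(-1)), (np.int64(503), np.int64(64), np.int64(0)), (np.int64(468), np.int64(-74), np.int64(155)), (np.int64(472), np.int64(-84), np.int64(163)), (np.int64(483), np.int64(-73), np.int64(147))]
230 [(np.int64(436), np.int64(-84), np.int64(171)), (np.int64(326), np.int64(-514), np.int64(667)), (np.int64(490), np.int64(56), np.int64(1)), (np.int64(498), np.int64(52), np.int64(1)), (np.int64(469), np.int64(-67), np.int64(137)), (np.int64(474), np.int64(-77), np.int64(145)), (np.int64(481), np.int64(-78), np.int64(142))]
234 [(np.int64(435), np.int64(-82), np.int64(160)), (np.int64(444), np.int64(-77), np.int64(150)), (np.int64(486), np.int64(47), np.int64(-1)), (np.int64(494), np.int64(42), np.int64(-1)), (np.int64(468), np.int64(-70), np.int64(129)), (np.int64(473), np.int64(-78), np.int64(135)), (np.int64(518), np.in
[... 1607 characters left out ...]
 (np.int64(484), np.int64(-56), np.int64(45))]
258 [(np.int64(438), np.int64(-43), np.int64(45)), (np.int64(445), np.int64(-46), np.int64(44)), (np.int64(447), np.int64(-67), np.int64(68)), (np.int64(452), np.int64(-76), np.int64(75)), (np.int64(460), np.int64(-78), np.int64(72)), (np.int64(470), np.int64(-71), np.int64(59)), (np.int64(480), np.int64(-65), np.int64(46))]
262 [(np.int64(434), np.int64(-51), np.int64(43)), (np.int64(441), np.int64(-56), np.int64(45)), (np.int64(446), np.int64(-66), np.int64(54)), (np.int64(451), np.int64(-77), np.int64(65)), (np.int64(459), np.int64(-78), np.int64(61)), (np.int64(468), np.int64(-73), np.int64(49)), (np.int64(477), np.int64(-73), np.int64(43))]
```

```bash
python3 - <<'E'
from h import *
from station import r,eyes
d=pickle.load(open("s2.pkl","rb"))
print("expected tips s1",proj(d,[[.424,-.06,.246],[.484,-.06,.246],[.424,-.06,.28],[.484,-.06,.28]]))
t=eyes.get_image("top");C=cloud(t)
print(proj(t,[.4554,-.0657,.07]))
P=C[200:290,270:345].reshape(-1,3);P=P[P[:,2]>.095];print(len(P),P.min(0),P.max(0),np.median(P,0))
s=eyes.get_image("side");S=cloud(s)[150:290,180:300].reshape(-1,3);S=S[(S[:,2]>.08)&(abs(S[:,0]-.455)<.1)&(abs(S[:,1]+.066)<.06)]
for a in range(80,300,10):
    q=S[(S[:,2]*1000>=a)&(S[:,2]*1000<a+10)]
    if len(q):print(a,len(q),np.round(q.min(0)*1000),np.round(q.max(0)*1000))
st=r.state();print(st["tool_pos"],st["joint_pos"])
E
```

```text
expected tips s1 [[212.54370332 191.23218696]
 [247.58261102 179.77770443]
 [209.47897406 174.85992069]
 [246.00527566 163.42872645]]
[[305.28103284 250.30576417]]
5519 [ 0.38283996 -0.10114174  0.40156678] [0.50761687 0.0025061  1.14893259] [ 0.43061945 -0.04739702  0.53164661]
80 148 [ 445. -126.   80.] [471. -52.  90.]
90 128 [ 437. -126.   90.] [473. -54. 100.]
100 61 [434. -78. 100.] [481. -55. 110.]
110 66 [434. -78. 110.] [480. -57. 120.]
120 61 [434. -78. 120.] [480. -55. 130.]
130 71 [420. -80. 130.] [495. -55. 140.]
140 210 [414. -80. 140.] [502. -54. 150.]
150 166 [408. -83. 150.] [507. -54. 160.]
160 185 [402. -85. 160.] [512. -55. 170.]
170 184 [397. -85. 170.] [517. -57. 180.]
180 278 [393. -86. 180.] [521. -54. 190.]
190 397 [393. -87. 190.] [520. -53. 200.]
200 146 [415. -86. 200.] [501. -59. 210.]
210 44 [417. -78. 210.] [495. -61. 220.]
220 116 [ 419. -105.  221.] [488. -60. 230.]
230 208 [ 420. -105.  230.] [489. -62. 240.]
240 215 [ 420. -104.  240.] [491. -59. 250.]
250 220 [ 419. -105.  250.] [488. -60. 260.]
260 382 [ 420. -104.  260.] [492. -63. 270.]
270 61 [426. -98. 270.] [475. -75. 275.]
280 213 [ 416. -108.  282.] [493. -57. 290.]
290 247 [ 416. -107.  290.] [495. -59. 300.]
[ 0.45486023 -0.06583514  0.06981718] [-0.45483796  0.35758977  0.60411923  2.15779959 -0.31130097  0.70867417
  0.35862525]
```

The reported tool height and the depth view disagree. The fingertips are visibly at z≈0.096, above the cap, while the state implies 0.059, and XY agrees. The jaws closed on air, so I'll open, go about 36 mm lower watching the force, and close again.

Emit:
send_rows --targets '[[[0,0,0,0,0,0,50],[0,0,0,0,0,0,50],[0,0,0,0,0,0,50],[0,0,10,0,0,0,50],[0,0,10,0,0,0,50],[0,0,10,0,0,0,50],[0,0,6,0,0,0,50],[0,0,0,0,0,0,20],[0,0,0,0,0,0,20],[0,0,0,0,0,0,20],[0,0,0,0,0,0,20],[0,0,0,0,0,0,20]]]' --force 40

```text
time: 4.85
tool_pos: [0.4547, -0.066, 0.0336]
eef_rot: [[-0.0, 1.0, 0.001], [1.0, 0.0, 0.0], [0.0, 0.001, -1.0]]
wrist_force: [0.4, -0.4, -0.3]
gripper_width: 0.0248
grip_force: 39.2
```

Emit:
send_rows --targets '[[[0,0,-15,0,0,0,20],[0,0,-30,0,0,0,20],[0,0,-35,0,0,0,20],[0,0,-35,0,0,0,20],[0,0,-5,0,0,0,20],[0,0,0,0,0,0,20]]]'

```text
time: 5.35
tool_pos: [0.4563, -0.0657, 0.1556]
eef_rot: [[-0.001, 1.0, 0.005], [1.0, 0.001, 0.002], [0.002, 0.005, -1.0]]
wrist_force: [1.1, 0.2, -0.3]
gripper_width: 0.0245
grip_force: 40.0
```

Emit:
send_rows --targets '[[[25,8,0,0,0,0,20],[35,8,0,0,0,0,20],[35,8,0,0,0,0,20],[35,8,0,0,0,0,20],[35,8,0,0,0,0,20],[35,8,0,0,0,0,20],[35,8,0,0,0,0,20],[35,8,0,0,0,0,20],[35,2.8,0,0,0,0,20],[35,0,0,0,0,0,20],[30,0,0,0,0,0,20],[19.8,0,0,0,0,0,20]]]'

```text
time: 6.35
tool_pos: [0.5195, 0.3276, 0.1509]
eef_rot: [[-0.004, 1.0, -0.003], [1.0, 0.004, -0.0], [-0.0, -0.003, -1.0]]
wrist_force: [0.5, 0.1, 0.1]
gripper_width: 0.0251
grip_force: 28.6
```

```bash
python3 - <<'E'
from h import *
from station import r,eyes
d=eyes.get_image("side");c=d["color"][60:260,150:330];cv2.imwrite("pics/s3.png",cv2.resize(c,None,fx=3,fy=3))
st=r.state();print(st["tool_pos"],st["gripper_width"],st["grip_force"])
print("base expected",proj(d,[np.r_[st["tool_pos"][:2],st["tool_pos"][2]-.0186]]),proj(d,[.5215,.3238,.098]))
E
```

```text
[0.51880638 0.3313777  0.15067895] 0.02500982742067891 28.60927015542984
base expected [[202.66783666 116.91197376]] [[206.72218432 129.75032963]]
```

View pics/s3.png

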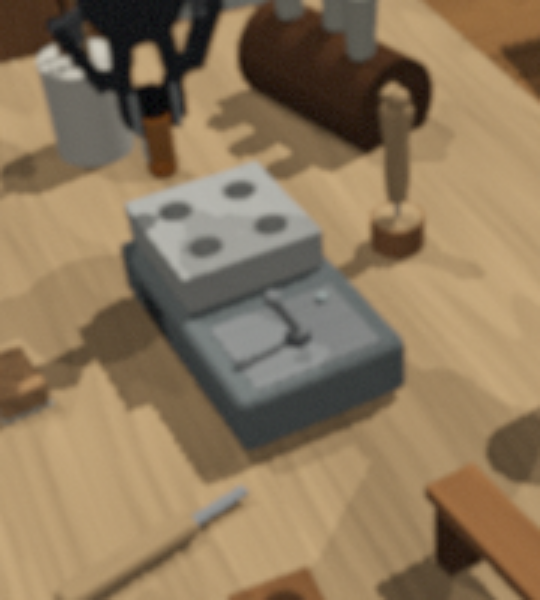

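The side view shows the vial held upright, its base at px (204,117), near the target hole at px (208,130). I'll let the arm settle, then correct.

Emit:
send_rows --targets '[[[0,0,0,0,0,0,20],[0,0,0,0,0,0,20],[0,0,0,0,0,0,20],[0,0,0,0,0,0,20]]]'

```text
time: 6.73
tool_pos: [0.5215, 0.3221, 0.1529]
eef_rot: [[0.002, 1.0, -0.0], [1.0, -0.002, -0.001], [-0.001, -0.0, -1.0]]
wrist_force: [0.2, -1.0, -0.3]
gripper_width: 0.0249
grip_force: 39.6
```

Emit:
send_rows --targets '[[[0,0,12,0,0,0,20],[0,0,15,0,0,0,20],[0,0,10,0,0,0,20],[0,0,8,0,0,0,20],[0,0,7,0,0,0,20],[0,0,6,0,0,0,20],[0,0,5,0,0,0,20],[0,0,0,0,0,0,20],[0,0,0,0,0,0,20]]]'

```text
time: 7.48
tool_pos: [0.5214, 0.3238, 0.0902]
eef_rot: [[-0.0, 1.0, -0.0], [1.0, 0.0, -0.0], [-0.0, -0.0, -1.0]]
wrist_force: [0.4, -0.0, 0.2]
gripper_width: 0.0251
grip_force: 39.7
```

Emit:
send_rows --targets '[[[0,0,1.5,0,0,0,20],[0,0,0,0,0,0,50],[0,0,0,0,0,0,50],[0,0,0,0,0,0,50],[0,0,-15,0,0,0,50],[0,0,-25,0,0,0,50],[0,0,-35,0,0,0,50],[0,0,-15,0,0,0,50],[-20,0,0,0,0,0,50],[-35,0,0,0,0,0,50],[-35,0,0,0,0,0,50],[-35,0,0,0,0,0,50]]]'

```text
time: 8.48
tool_pos: [0.5212, 0.1977, 0.1791]
eef_rot: [[-0.001, 1.0, 0.001], [1.0, 0.001, 0.0], [0.0, 0.001, -1.0]]
wrist_force: [0.7, -0.1, -0.2]
gripper_width: 0.05
grip_force: 0.0
```

```bash
cat >> h.py <<'E'
def blobs(d,uv,z,win=14,thr=50):
    x0,y0=int(uv[0])-win,int(uv[1])-win
    m=(d["color"][y0:y0+2*win,x0:x0+2*win].max(2)<thr).astype(np.uint8);n,l,s,c=cv2.connectedComponentsWithStats(m)
    return [(int(s[i,4]),np.round(c[i]+[x0,y0],1),np.round(atz(d,[c[i]+[x0,y0]],z)[0]*1000,1)) for i in range(1,n) if s[i,4]>30]
E
python3 - <<'E'
from h import *
from station import r,eyes
st=r.state();print(st["tool_pos"])
d=eyes.get_image("side");S=cloud(d)
print("rack",caps(d,225,235,90,140,.085))
M=S[80:160,180:290].reshape(-1,3)
a=M[(np.hypot(M[:,0]-.5215,M[:,1]-.3238)<.016)&(M[:,2]>.11)];print("seated A",len(a),np.round(np.percentile(a[:,2],[5,50,95,99]),4),a[a[:,2]>.135].mean(0))
E
```

```text
[0.5211683  0.19774155 0.17912436]
rack [(np.int32(128), array([301., 243.]), array([ 564.2, -100.9,   85. ])), (np.int32(160), array([252., 272.]), array([ 455. , -120.2,   85. ])), (np.int32(220), array([291., 347.]), array([ 452.7, -275.8,   85. ]))]
seated A 86 [0.1115 0.1218 0.1436 0.1448] [0.52878892 0.31738356 0.14109046]
```

Emit:
send_rows --targets '[[[-35,-10,0,0,0,0,50],[-35,-10,0,0,0,0,50],[-35,-10,0,0,0,0,50],[-35,-10,0,0,0,0,50],[-35,-10,0,0,0,0,50],[-35,-10,0,0,0,0,50],[-35,-8,0,0,0,0,50],[-35,0,0,0,0,0,50],[-25,0,0,0,0,0,50],[-11.3,0,10,0,0,0,50],[0,0,20,0,0,0,50],[0,0,15,0,0,0,50]]]'

```text
time: 9.53
tool_pos: [0.4536, -0.1185, 0.1335]
eef_rot: [[0.002, 1.0, 0.002], [1.0, -0.002, 0.0], [0.0, 0.002, -1.0]]
wrist_force: [-0.5, 1.1, -0.3]
gripper_width: 0.0501
grip_force: 0.0
```

Emit:
send_rows --targets '[[[0,0,30,0,0,0,50],[0,0,30,0,0,0,50],[0,0,25,0,0,0,50],[0,0,16,0,0,0,50],[0,0,0,0,0,0,50],[0,0,0,0,0,0,20],[0,0,0,0,0,0,20],[0,0,0,0,0,0,20],[0,0,0,0,0,0,20],[0,0,0,0,0,0,20]]]'

```text
time: 10.37
tool_pos: [0.4543, -0.1175, 0.0339]
eef_rot: [[-0.0, 1.0, 0.002], [1.0, 0.0, 0.0], [0.0, 0.002, -1.0]]
wrist_force: [-0.8, -0.7, 6.6]
gripper_width: 0.0252
grip_force: 39.7
```

Emit:
send_rows --targets '[[[0,0,-15,0,0,0,20],[0,0,-30,0,0,0,20],[0,0,-35,0,0,0,20],[0,0,-35,0,0,0,20],[0,0,-5,0,0,0,20],[20,8,0,0,0,0,20],[35,8,0,0,0,0,20],[35,8,0,0,0,0,20],[35,8,0,0,0,0,20],[35,8,0,0,0,0,20],[35,8,0,0,0,0,20]]]'

```text
time: 11.28
tool_pos: [0.5013, 0.0795, 0.153]
eef_rot: [[-0.0, 1.0, 0.0], [1.0, 0.0, 0.001], [0.001, 0.0, -1.0]]
wrist_force: [0.7, -1.2, -0.8]
gripper_width: 0.025
grip_force: 40.0
```

Emit:
send_rows --targets '[[[35,8,0,0,0,0,20],[35,8,0,0,0,0,20],[35,8,0,0,0,0,20],[35,1,0,0,0,0,20],[25,0,0,0,0,0,20],[15,0,0,0,0,0,20],[6.5,0,0,0,0,0,20],[0,0,0,0,0,0,20],[0,0,0,0,0,0,20],[0,0,0,0,0,0,20],[0,0,0,0,0,0,20]]]'

```text
time: 12.2
tool_pos: [0.5268, 0.262, 0.1531]
eef_rot: [[0.003, 1.0, 0.0], [1.0, -0.003, -0.0], [-0.0, 0.0, -1.0]]
wrist_force: [-0.5, -0.4, -0.5]
gripper_width: 0.025
grip_force: 40.0
```

```bash
cat >> h.py <<'E'
def held(d,tool):
    # amber glass of held vial in side view: axis position near tool, lowest z
    S=cloud(d).reshape(-1,3);m=(np.hypot(S[:,0]-tool[0],S[:,1]-tool[1])<.02)&(S[:,2]>tool[2]-.03)&(S[:,2]<tool[2]+.03)
    P=S[m];return len(P),np.round(np.percentile(P[:,2],[1,5]),4),np.round((P[:,0].min()+P[:,0].max())/2,4),np.round(P[:,1].min(),4)
E
python3 - <<'E'
from h import *
from station import r,eyes
st=r.state();print(st["tool_pos"],st["gripper_width"])
d=eyes.get_image("side");print(held(d,st["tool_pos"]))
print("rack",caps(d,225,235,90,140,.085))
E
```

```text
[0.52676202 0.26196123 0.15310179] 0.024983242941431005
(200, array([0.1347, 0.1393]), np.float64(0.5271), np.float64(0.2468))
rack [(np.int32(129), array([300., 243.]), array([ 564. , -100.8,   85. ])), (np.int32(219), array([291., 347.]), array([ 452.7, -275.7,   85. ]))]
```

Emit:
send_rows --targets '[[[0,0,12,0,0,0,20],[0,0,15,0,0,0,20],[0,0,10,0,0,0,20],[0,0,8,0,0,0,20],[0,0,7,0,0,0,20],[0,0,6,0,0,0,20],[0,0,5,0,0,0,20],[0,0,1,0,0,0,20],[0,0,0,0,0,0,20]]]'

```text
time: 13.0
tool_pos: [0.5265, 0.264, 0.089]
eef_rot: [[0.0, 1.0, 0.0], [1.0, -0.0, 0.0], [0.0, 0.0, -1.0]]
wrist_force: [-0.2, 0.2, 1.5]
gripper_width: 0.0248
grip_force: 40.0
```

Emit:
send_rows --targets '[[[0,0,0,0,0,0,50],[0,0,0,0,0,0,50],[0,0,0,0,0,0,50],[0,0,-15,0,0,0,50],[0,0,-25,0,0,0,50],[0,0,-35,0,0,0,50],[0,0,-15,0,0,0,50],[-20,0,0,0,0,0,50],[-35,0,0,0,0,0,50],[-35,0,0,0,0,0,50],[-35,0,0,0,0,0,50]]]'

```text
time: 13.92
tool_pos: [0.5262, 0.138, 0.179]
eef_rot: [[-0.001, 1.0, 0.001], [1.0, 0.001, 0.0], [0.0, 0.001, -1.0]]
wrist_force: [1.1, -0.2, 0.4]
gripper_width: 0.05
grip_force: 0.0
```

```bash
python3 - <<'E'
from h import *
from station import r,eyes
st=r.state();print(st["tool_pos"])
d=eyes.get_image("side");S=cloud(d)
print("rack",caps(d,225,235,90,140,.085))
M=S[80:170,180:290].reshape(-1,3)
for c in [(.5215,.3238),(.5265,.264)]:
    a=M[(np.hypot(M[:,0]-c[0],M[:,1]-c[1])<.016)&(M[:,2]>.11)];print("seated",len(a),np.round(np.percentile(a[:,2],[50,95,99]),4))
E
```

```text
[0.52618009 0.1379766  0.17896727]
rack [(np.int32(125), array([301., 243.]), array([ 564. , -100.9,   85. ])), (np.int32(223), array([291., 347.]), array([ 452.7, -275.6,   85. ]))]
seated 66 [0.122  0.1347 0.1417]
seated 70 [0.1197 0.1439 0.1456]
```

Emit:
send_rows --targets '[[[-30,-10,0,0,0,0,50],[-35,-10,0,0,0,0,50],[-35,-10,0,0,0,0,50],[-35,-10,0,0,0,0,50],[-35,-10,0,0,0,0,50],[-35,-10,0,0,0,0,50],[-35,-10,0,0,0,0,50],[-35,-5,0,0,0,0,50],[-35,0,0,0,0,0,50],[-35,0,0,0,0,0,50],[-35,0,0,0,0,0,50],[-25,0,0,0,0,0,50]]]'

```text
time: 14.97
tool_pos: [0.451, -0.2691, 0.1792]
eef_rot: [[0.002, 1.0, 0.001], [1.0, -0.002, -0.001], [-0.001, 0.001, -1.0]]
wrist_force: [0.3, -0.4, -0.1]
gripper_width: 0.0501
grip_force: 0.0
```

Emit:
send_rows --targets '[[[-6.5,0,0,0,0,0,50],[0,0,10,0,0,0,50],[0,0,35,0,0,0,50],[0,0,30,0,0,0,50],[0,0,30,0,0,0,50],[0,0,25,0,0,0,50],[0,0,16,0,0,0,50],[0,0,0,0,0,0,50],[0,0,0,0,0,0,20],[0,0,0,0,0,0,20],[0,0,0,0,0,0,20],[0,0,0,0,0,0,20]]]'

```text
time: 15.97
tool_pos: [0.4522, -0.2724, 0.0339]
eef_rot: [[-0.0, 1.0, 0.002], [1.0, 0.0, -0.0], [-0.0, 0.002, -1.0]]
wrist_force: [0.5, 0.2, -0.5]
gripper_width: 0.0251
grip_force: 39.2
```

Emit:
send_rows --targets '[[[0,0,-15,0,0,0,20],[0,0,-30,0,0,0,20],[0,0,-35,0,0,0,20],[0,0,-35,0,0,0,20],[0,0,-5,0,0,0,20],[20,13,0,0,0,0,20],[35,13,0,0,0,0,20],[35,13,0,0,0,0,20],[35,13,0,0,0,0,20],[35,13,0,0,0,0,20],[35,13,0,0,0,0,20],[35,13,0,0,0,0,20]]]'

```text
time: 16.97
tool_pos: [0.5429, -0.0404, 0.1534]
eef_rot: [[-0.0, 1.0, 0.001], [1.0, 0.0, 0.001], [0.001, 0.001, -1.0]]
wrist_force: [0.6, -0.4, 0.0]
gripper_width: 0.0248
grip_force: 39.7
```

Emit:
send_rows --targets '[[[35,13,0,0,0,0,20],[35,13,0,0,0,0,20],[35,13,0,0,0,0,20],[35,4.7,0,0,0,0,20],[35,0,0,0,0,0,20],[35,0,0,0,0,0,20],[35,0,0,0,0,0,20],[30,0,0,0,0,0,20],[20,0,0,0,0,0,20],[16.2,0,0,0,0,0,20],[0,0,0,0,0,0,20],[0,0,0,0,0,0,20]]]'

```text
time: 17.97
tool_pos: [0.5859, 0.2689, 0.1528]
eef_rot: [[-0.001, 1.0, 0.0], [1.0, 0.001, -0.0], [-0.0, 0.0, -1.0]]
wrist_force: [-0.4, -0.9, -0.9]
gripper_width: 0.0242
grip_force: 39.7
```

Emit:
send_rows --targets '[[[0,0,0,0,0,0,20],[0,0,0,0,0,0,20],[0,0,0,0,0,0,20]]]'

```text
time: 18.22
tool_pos: [0.5865, 0.267, 0.1532]
eef_rot: [[0.002, 1.0, 0.0], [1.0, -0.002, -0.0], [-0.0, 0.0, -1.0]]
wrist_force: [0.5, 0.7, -0.4]
gripper_width: 0.025
grip_force: 39.7
```

```bash
python3 - <<'E'
from h import *
from station import r,eyes
st=r.state();print(st["tool_pos"],st["gripper_width"])
d=eyes.get_image("side");print(held(d,st["tool_pos"]))
E
```

```text
[0.5864676  0.26697724 0.15315404] 0.025040792074375075
(186, array([0.135 , 0.1396]), np.float64(0.5865), np.float64(0.2483))
```

Emit:
send_rows --targets '[[[0,0,12,0,0,0,20],[0,0,15,0,0,0,20],[0,0,10,0,0,0,20],[0,0,8,0,0,0,20],[0,0,7,0,0,0,20],[0,0,6,0,0,0,20],[0,0,5,0,0,0,20],[0,0,1,0,0,0,20],[0,0,0,0,0,0,20],[0,0,0,0,0,0,45],[0,0,0,0,0,0,45],[0,0,0,0,0,0,45]]]'

```text
time: 19.27
tool_pos: [0.5862, 0.2687, 0.0889]
eef_rot: [[0.0, 1.0, 0.0], [1.0, -0.0, 0.0], [0.0, 0.0, -1.0]]
wrist_force: [-0.1, 1.0, 0.0]
gripper_width: 0.045
grip_force: 0.0
```

Emit:
send_rows --targets '[[[0,0,-15,0,0,0,45],[0,0,-25,0,0,0,45],[0,0,-35,0,0,0,45],[0,0,-15,0,0,0,45],[-25,-10,0,0,0,0,0],[-30,-20,0,0,0,0,0],[-30,-25,0,0,0,0,0],[-22,-23,0,0,0,0,0],[0,0,0,0,0,0,0],[0,0,0,0,0,0,0],[0,0,0,0,0,0,0]]]'

```text
time: 20.18
tool_pos: [0.5086, 0.1626, 0.1793]
eef_rot: [[-0.001, 1.0, 0.001], [1.0, 0.001, 0.001], [0.001, 0.001, -1.0]]
wrist_force: [0.4, 0.3, 0.0]
gripper_width: 0.0004
grip_force: 0.0
```

```bash
python3 - <<'E'
from h import *
from station import r,eyes
st=r.state();print(st["tool_pos"],st["gripper_width"])
d=eyes.get_image("side");S=cloud(d)
M=S[80:170,180:290].reshape(-1,3)
for c in [(.5215,.3238),(.5265,.264),(.5862,.2687)]:
    a=M[(np.hypot(M[:,0]-c[0],M[:,1]-c[1])<.016)&(M[:,2]>.11)];print("seated",len(a),np.round(np.percentile(a[:,2],[50,95,99]),4)if len(a) else 0)
Q=S.reshape(-1,3);q=Q[(np.hypot(Q[:,0]-.508,Q[:,1]-.16)<.03)&(Q[:,2]>.15)&(Q[:,2]<.25)];print("tip",len(q),np.percentile(q[:,2],[1,3]),q.min(0),q.max(0))
c=d["color"][60:260,150:330];cv2.imwrite("pics/s4.png",cv2.resize(c,None,fx=3,fy=3))
E
```

```text
[0.50859855 0.16262337 0.17933035] 0.00035968677504235767
seated 125 [0.1293 0.1441 0.145 ]
seated 127 [0.1267 0.1445 0.1455]
seated 157 [0.1339 0.1452 0.1461]
tip 272 [0.20562252 0.20775043] [0.48290667 0.14690376 0.20194102] [0.53229012 0.16854445 0.24997211]
```

View pics/s4.png

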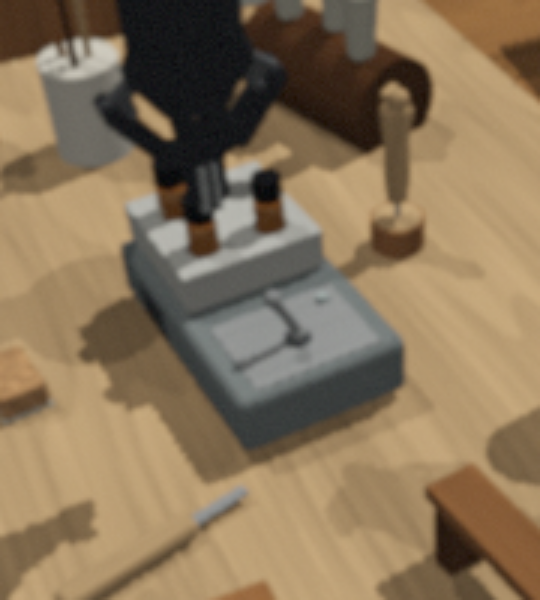

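All three vials are seated with tops at 0.145. The toggle tip at crop (272,297) matches the predicted off position, and the slots are on the left, -x, face. I'll descend on the -x side and push toward +x.

Emit:
send_rows --targets '[[[0,0,25,0,0,0,0],[0,0,35,0,0,0,0],[0,0,30,0,0,0,0],[0,0,18,0,0,0,0],[0,0,0,0,0,0,0],[0,8,0,0,0,0,0],[0,10,0,0,0,0,0],[0,10,0,0,0,0,0],[0,10,0,0,0,0,0],[0,9,0,0,0,0,0],[0,0,0,0,0,0,0],[0,0,0,0,0,0,0]]]'

```text
time: 21.23
tool_pos: [0.5557, 0.1614, 0.071]
eef_rot: [[0.001, 1.0, 0.001], [1.0, -0.001, -0.0], [-0.0, 0.001, -1.0]]
wrist_force: [-0.9, -0.0, 0.1]
gripper_width: 0.0
grip_force: 0.0
```

Emit:
send_rows --targets '[[[0,-20,0,0,0,0,0],[0,-25,0,0,0,0,0],[0,0,-25,0,0,0,0],[0,0,-35,0,0,0,0],[0,0,-35,0,0,0,0],[0,0,0,0,0,0,0]]]'

```text
time: 21.73
tool_pos: [0.5129, 0.1621, 0.1716]
eef_rot: [[0.001, 1.0, 0.007], [1.0, -0.001, 0.004], [0.004, 0.007, -1.0]]
wrist_force: [1.8, -0.8, -0.4]
gripper_width: 0.0
grip_force: 0.0
```

```bash
python3 - <<'E'
from h import *
from station import r,eyes
st=r.state();print(st["time"],st["tool_pos"],st["gripper_width"])
d=eyes.get_image("side");S=cloud(d).reshape(-1,3)
q=S[(np.hypot(S[:,0]-.565,S[:,1]-.164)<.035)&(S[:,2]>.1)&(S[:,2]<.125)];print(len(q),np.round(q.mean(0),4),np.round(q.min(0),4),np.round(q.max(0),4))
E
```

```text
21.7333 [0.51285452 0.16210519 0.17164257] 1.276072779735225e-05
33 [0.5836 0.1617 0.1099] [0.5785 0.157  0.1015] [0.5896 0.1683 0.1147]
```

The toggle is on, with its tip at x=0.583. I'll go over to the +x side while it runs.

Emit:
send_rows --targets '[[[0,20,-5,0,0,0,0],[0,35,-5,0,0,0,0],[0,35,0,0,0,0,0],[0,30,0,0,0,0,0],[0,0,0,0,0,0,0],[0,0,0,0,0,0,0],[0,0,0,0,0,0,0],[0,0,0,0,0,0,0],[0,0,0,0,0,0,0],[0,0,0,0,0,0,0],[0,0,0,0,0,0,0],[0,0,0,0,0,0,0]]]'

```text
time: 22.78
tool_pos: [0.6297, 0.1621, 0.1761]
eef_rot: [[-0.0, 1.0, 0.0], [1.0, 0.0, 0.001], [0.001, 0.0, -1.0]]
wrist_force: [-0.6, 0.1, 0.2]
gripper_width: 0.0
grip_force: 0.0
```

Emit:
send_rows --targets '[[[0,0,0,0,0,0,0],[0,0,0,0,0,0,0],[0,0,0,0,0,0,0],[0,0,0,0,0,0,0],[0,0,0,0,0,0,0],[0,0,0,0,0,0,0],[0,0,0,0,0,0,0],[0,0,0,0,0,0,0],[0,0,0,0,0,0,0],[0,0,0,0,0,0,0],[0,0,0,0,0,0,0],[0,0,0,0,0,0,0]]]'

```text
time: 23.78
tool_pos: [0.63, 0.1618, 0.1758]
eef_rot: [[-0.0, 1.0, -0.0], [1.0, 0.0, 0.0], [0.0, -0.0, -1.0]]
wrist_force: [0.2, -0.3, -0.2]
gripper_width: 0.0003
grip_force: 0.0
```

Emit:
send_rows --targets '[[[0,0,0,0,0,0,0],[0,0,0,0,0,0,0],[0,0,0,0,0,0,0],[0,0,0,0,0,0,0],[0,0,0,0,0,0,0],[0,0,0,0,0,0,0],[0,0,0,0,0,0,0],[0,0,0,0,0,0,0],[0,0,0,0,0,0,0],[0,0,0,0,0,0,0],[0,0,0,0,0,0,0],[0,0,0,0,0,0,0]]]'

```text
time: 24.78
tool_pos: [0.63, 0.1617, 0.1758]
eef_rot: [[-0.0, 1.0, 0.0], [1.0, 0.0, 0.0], [0.0, 0.0, -1.0]]
wrist_force: [0.7, 0.1, -0.4]
gripper_width: -0.0001
grip_force: 0.0
```

Emit:
send_rows --targets '[[[0,0,25,0,0,0,0],[0,0,35,0,0,0,0],[0,0,30,0,0,0,0],[0,0,15,0,0,0,0],[0,0,0,0,0,0,0],[0,-10,0,0,0,0,0],[0,-10,0,0,0,0,0],[0,-10,0,0,0,0,0],[0,-10,0,0,0,0,0],[0,-10,0,0,0,0,0],[0,-4,0,0,0,0,0],[0,0,0,0,0,0,0]]]'

```text
time: 25.78
tool_pos: [0.5756, 0.1621, 0.0716]
eef_rot: [[-0.0, 1.0, 0.0], [1.0, 0.0, 0.001], [0.001, 0.0, -1.0]]
wrist_force: [1.0, -0.2, 0.6]
gripper_width: -0.0
grip_force: 0.0
```

Emit:
send_rows --targets '[[[0,20,0,0,0,0,0],[0,25,0,0,0,0,0],[0,0,-25,0,0,0,0],[0,0,-35,0,0,0,0],[0,0,-35,0,0,0,0],[0,0,-10,0,0,0,0],[0,0,0,0,0,0,0]]]'

```text
time: 26.37
tool_pos: [0.6237, 0.1618, 0.1798]
eef_rot: [[0.0, 1.0, 0.006], [1.0, -0.0, 0.002], [0.002, 0.006, -1.0]]
wrist_force: [1.0, 0.1, 0.5]
gripper_width: -0.0001
grip_force: 0.0
```

```bash
python3 - <<'E'
from h import *
from station import r,eyes
st=r.state();print(st["time"],st["tool_pos"],st["gripper_width"])
d=eyes.get_image("side");S=cloud(d).reshape(-1,3)
q=S[(np.hypot(S[:,0]-.565,S[:,1]-.164)<.035)&(S[:,2]>.1)&(S[:,2]<.125)];print(len(q),np.round(q.mean(0),4),np.round(q.min(0),4),np.round(q.max(0),4))
for c in [(.5215,.3238),(.5265,.264),(.5862,.2687)]:
    a=S[(np.hypot(S[:,0]-c[0],S[:,1]-c[1])<.018)&(S[:,2]>.138)&(S[:,2]<.152)];print("cap",len(a),np.round(np.median(a[:,2]),4),np.round((a.min(0)+a.max(0))/2,4))
c=d["color"][60:260,150:330];cv2.imwrite("pics/s5.png",cv2.resize(c,None,fx=3,fy=3))
E
```

```text
26.3667 [0.62369249 0.16175368 0.17982327] -9.682626136448477e-05
32 [0.5487 0.1587 0.1093] [0.5417 0.1546 0.1009] [0.5563 0.1649 0.1155]
cap 65 0.1438 [0.5242 0.3225 0.1427]
cap 74 0.1441 [0.5292 0.2629 0.1426]
cap 71 0.1442 [0.588  0.2661 0.1425]
```

View pics/s5.png

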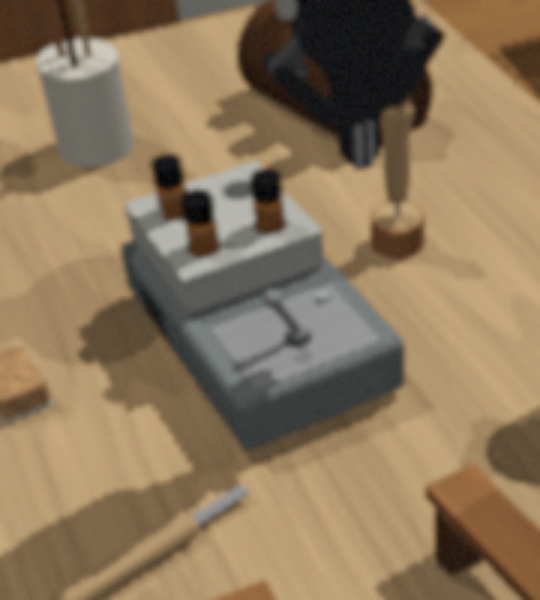

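The view shows the toggle back at off, crop (272,297), and all three vials seated. It ran for more than 4 s. Next come the transfers to the shelf, starting with the vial at (586,269).

Emit:
send_rows --targets '[[[15,-5,0,0,0,0,50],[30,-12,0,0,0,0,50],[35,-12,0,0,0,0,50],[27,-5.8,0,0,0,0,50],[0,0,0,0,0,0,50],[0,0,0,0,0,0,50],[0,0,15,0,0,0,50],[0,0,25,0,0,0,50],[0,0,25,0,0,0,50],[0,0,15,0,0,0,50],[0,0,7,0,0,0,50],[0,0,0,0,0,0,50]]]'

```text
time: 27.42
tool_pos: [0.5854, 0.2667, 0.0866]
eef_rot: [[0.002, 1.0, -0.003], [1.0, -0.002, -0.003], [-0.003, -0.003, -1.0]]
wrist_force: [-0.7, 0.4, 0.1]
gripper_width: 0.0498
grip_force: 0.0
```

Emit:
send_rows --targets '[[[0,0,0,0,0,0,20],[0,0,0,0,0,0,20],[0,0,0,0,0,0,20],[0,0,0,0,0,0,20],[0,0,0,0,0,0,20]]]' --force 40

```text
time: 27.83
tool_pos: [0.587, 0.2688, 0.09]
eef_rot: [[0.0, 1.0, 0.002], [1.0, -0.0, 0.001], [0.001, 0.002, -1.0]]
wrist_force: [-0.2, -1.1, 4.1]
gripper_width: 0.0251
grip_force: 39.5
```

Emit:
send_rows --targets '[[[0,0,-15,0,0,0,20],[0,0,-30,0,0,0,20],[0,0,-25,0,0,0,20],[0,0,-5,0,0,0,20],[-20,3,0,0,0,0,20],[-35,3,0,0,0,0,20],[-35,3,0,0,0,0,20],[-35,3,0,0,0,0,20],[-35,3,0,0,0,0,20],[-35,3,0,0,0,0,20],[-35,3,0,0,0,0,20],[-35,3,0,0,0,0,20]]]'

```text
time: 28.83
tool_pos: [0.6099, 0.0024, 0.1636]
eef_rot: [[-0.0, 1.0, -0.0], [1.0, 0.0, 0.0], [0.0, -0.0, -1.0]]
wrist_force: [0.1, -0.5, -0.2]
gripper_width: 0.0248
grip_force: 40.5
```

Emit:
send_rows --targets '[[[-35,3,0,0,0,0,20],[-35,3,0,0,0,0,20],[-35,3,0,0,0,0,20],[-35,3,0,0,0,0,20],[-35,3,0,0,0,0,20],[-30,1,0,0,0,0,20],[-20,0,0,0,0,0,20],[-13.5,0,0,0,0,0,20],[0,0,0,0,0,0,20],[0,0,0,0,0,0,20],[0,0,0,0,0,0,20],[0,0,0,0,0,0,20]]]'

```text
time: 29.83
tool_pos: [0.6269, -0.2323, 0.1636]
eef_rot: [[-0.003, 1.0, -0.0], [1.0, 0.003, 0.001], [0.001, -0.0, -1.0]]
wrist_force: [0.2, -0.4, -0.5]
gripper_width: 0.0246
grip_force: 40.5
```

```bash
python3 - <<'E'
from h import *
from station import r,eyes
st=r.state();print(st["time"],st["tool_pos"],st["gripper_width"])
d=eyes.get_image("side");print(held(d,st["tool_pos"]))
C=cloud(d);P=C.reshape(-1,3);m=(P[:,2]>.064)&(P[:,2]<.075)&(abs(P[:,1]+.2)<.05)&(abs(P[:,0]-.62)<.06)
Q=P[m];ax=np.array([np.cos(np.radians(8)),np.sin(np.radians(8))]);q=(Q[:,:2]-[.6165,-.1655])@ax;print("shelf across mm",np.round(np.percentile(q,[1,5,50,95,99])*1000,1))
c=d["color"][170:350,260:460];cv2.imwrite("pics/s6.png",cv2.resize(c,None,fx=3,fy=3))
E
```

```text
29.8333 [ 0.62685177 -0.23226387  0.16355222] 0.024624829084250902
(278, array([0.1476, 0.1493]), np.float64(0.6255), np.float64(-0.2462))
shelf across mm [-18.  -17.3   0.9  20.9  22.3]
```

View pics/s6.png

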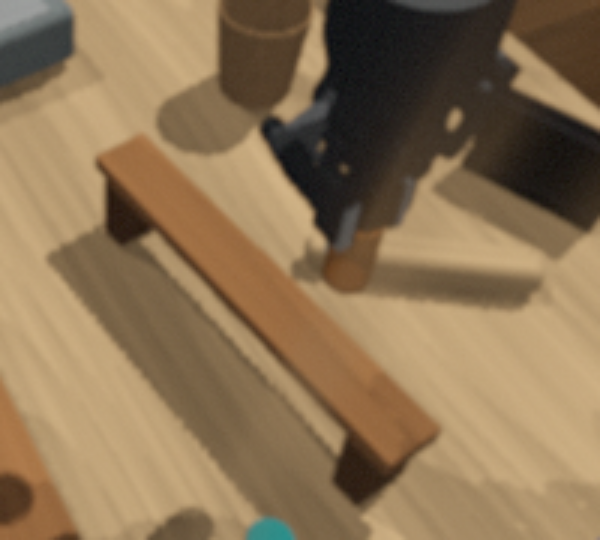

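The side view shows the vial held over the shelf's far end. The base at crop (350,280) is above the board, and the XY agrees with the shelf fit. I'll lower it.

Emit:
send_rows --targets '[[[0,0.6,15,0,0,0,20],[0,0,20,0,0,0,20],[0,0,17,0,0,0,20],[0,0,10,0,0,0,20],[0,0,6,0,0,0,20],[0,0,3,0,0,0,20],[0,0,2,0,0,0,20],[0,0,1,0,0,0,20],[0,0,0,0,0,0,20],[0,0,0,0,0,0,20]]]'

```text
time: 30.72
tool_pos: [0.6272, -0.2349, 0.0905]
eef_rot: [[0.0, 1.0, 0.001], [1.0, -0.0, -0.0], [-0.0, 0.001, -1.0]]
wrist_force: [-0.7, 1.1, -0.2]
gripper_width: 0.0247
grip_force: 40.5
```

Emit:
send_rows --targets '[[[0,0,0.7,0,0,0,20],[0,0,0.5,0,0,0,20],[0,0,0,0,0,0,20],[0,0,0,0,0,0,20]]]'

```text
time: 31.05
tool_pos: [0.6273, -0.2351, 0.09]
eef_rot: [[0.0, 1.0, 0.002], [1.0, -0.0, -0.0], [-0.0, 0.002, -1.0]]
wrist_force: [-1.8, 0.4, 6.4]
gripper_width: 0.0249
grip_force: 41.4
```

Contact. I'll release it slowly, go up, and head to B at (526.5,264).

Emit:
send_rows --targets '[[[0,0,0,0,0,0,30],[0,0,0,0,0,0,36],[0,0,0,0,0,0,44],[0,0,0,0,0,0,50],[0,0,0,0,0,0,50],[0,0,-10,0,0,0,50],[0,0,-20,0,0,0,50],[0,0,-30,0,0,0,50],[0,0,-27,0,0,0,50],[0,0,0,0,0,0,50]]]'

```text
time: 31.88
tool_pos: [0.6293, -0.2368, 0.1822]
eef_rot: [[0.001, 1.0, 0.008], [1.0, -0.001, -0.003], [-0.003, 0.008, -1.0]]
wrist_force: [1.8, -0.4, -0.3]
gripper_width: 0.05
grip_force: 0.0
```

```bash
cat >> h.py <<'E'
def stand(d,x,y):
    S=cloud(d).reshape(-1,3);a=S[(np.hypot(S[:,0]-x,S[:,1]-y)<.03)&(S[:,2]>.08)&(S[:,2]<.15)]
    t=a[a[:,2]>.139];return "n",len(a),"top",len(t),np.round(np.percentile(a[:,2],98),4) if len(a) else 0,np.round((t.min(0)+t.max(0))/2,4) if len(t) else 0
E
python3 - <<'E'
from h import *
from station import r,eyes
st=r.state();print(st["time"],st["tool_pos"])
print(stand(eyes.get_image("side"),.627,-.235))
E
```

```text
31.8833 [ 0.62926038 -0.23677177  0.1822089 ]
('n', 512, 'top', 187, np.float64(0.1467), array([ 0.6276, -0.2368,  0.1433]))
```

Emit:
send_rows --targets '[[[20,-5,0,0,0,0,50],[35,-10,0,0,0,0,50],[35,-10,0,0,0,0,50],[35,-10,0,0,0,0,50],[35,-10,0,0,0,0,50],[35,-10,0,0,0,0,50],[35,-10,0,0,0,0,50],[35,-10,0,0,0,0,50],[35,-10,0,0,0,0,50],[35,-10,0,0,0,0,50],[35,-5.3,0,0,0,0,50],[35,0,0,0,0,0,50]]]'

```text
time: 32.93
tool_pos: [0.5247, 0.1719, 0.1755]
eef_rot: [[-0.0, 1.0, -0.001], [1.0, 0.0, 0.001], [0.001, -0.001, -1.0]]
wrist_force: [1.1, -0.1, -0.1]
gripper_width: 0.0499
grip_force: 0.0
```

Emit:
send_rows --targets '[[[35,0,0,0,0,0,50],[30,0,0,0,0,0,50],[20,0,0,0,0,0,50],[8.8,0,0,0,0,0,50],[0,0,0,0,0,0,50],[0,0,0,0,0,0,50],[0,0,15,0,0,0,50],[0,0,25,0,0,0,50],[0,0,25,0,0,0,50],[0,0,15,0,0,0,50],[0,0,7,0,0,0,50],[0,0,0,0,0,0,50]]]'

```text
time: 33.93
tool_pos: [0.5261, 0.2615, 0.0875]
eef_rot: [[0.003, 1.0, -0.002], [1.0, -0.003, -0.002], [-0.002, -0.002, -1.0]]
wrist_force: [-0.0, -0.6, 0.3]
gripper_width: 0.0503
grip_force: 0.0
```

Emit:
send_rows --targets '[[[0,0,0,0,0,0,50],[0,0,0,0,0,0,20],[0,0,0,0,0,0,20],[0,0,0,0,0,0,20],[0,0,0,0,0,0,20],[0,0,0,0,0,0,20]]]'

```text
time: 34.43
tool_pos: [0.5274, 0.2642, 0.0899]
eef_rot: [[-0.0, 1.0, 0.002], [1.0, 0.0, 0.001], [0.001, 0.002, -1.0]]
wrist_force: [-0.8, -1.9, 6.9]
gripper_width: 0.025
grip_force: 39.2
```

Emit:
send_rows --targets '[[[0,0,-15,0,0,0,20],[0,0,-30,0,0,0,20],[0,0,-25,0,0,0,20],[0,0,-5,0,0,0,20],[-20,5,0,0,0,0,20],[-35,10,0,0,0,0,20],[-35,10,0,0,0,0,20],[-35,10,0,0,0,0,20],[-35,10,0,0,0,0,20],[-35,10,0,0,0,0,20],[-35,10,0,0,0,0,20],[-35,10,0,0,0,0,20]]]'

```text
time: 35.43
tool_pos: [0.6016, -0.0023, 0.1635]
eef_rot: [[-0.001, 1.0, 0.0], [1.0, 0.001, 0.0], [0.0, 0.0, -1.0]]
wrist_force: [1.0, 0.3, -0.5]
gripper_width: 0.025
grip_force: 40.4
```

Emit:
send_rows --targets '[[[-35,10,0,0,0,0,20],[-35,5.5,0,0,0,0,20],[-35,0,0,0,0,0,20],[-25,0,0,0,0,0,20],[-20,0,0,0,0,0,20],[-14.5,0,0,0,0,0,20],[0,0,0,0,0,0,20],[0,0,0,0,0,0,20],[0,0,0,0,0,0,20],[0,0,0,0,0,0,20],[0,0,0,0,0,0,20]]]'

```text
time: 36.35
tool_pos: [0.6173, -0.1638, 0.1635]
eef_rot: [[-0.002, 1.0, -0.0], [1.0, 0.002, 0.001], [0.001, -0.0, -1.0]]
wrist_force: [0.1, -0.8, -0.2]
gripper_width: 0.0247
grip_force: 40.4
```

```bash
python3 - <<'E'
from h import *
from station import r,eyes
st=r.state();print(st["time"],st["tool_pos"],st["gripper_width"])
d=eyes.get_image("side");print(held(d,st["tool_pos"]),stand(d,.627,-.235))
E
```

```text
36.35 [ 0.61733324 -0.1637891   0.16345391] 0.02465181309458763
(261, array([0.1465, 0.1493]), np.float64(0.6161), np.float64(-0.1771)) ('n', 512, 'top', 189, np.float64(0.1465), array([ 0.6281, -0.2363,  0.1437]))
```

Emit:
send_rows --targets '[[[0,0,15,0,0,0,20],[0,0,20,0,0,0,20],[0,0,17,0,0,0,20],[0,0,10,0,0,0,20],[0,0,6,0,0,0,20],[0,0,3,0,0,0,20],[0,0,2,0,0,0,20],[0,0,1,0,0,0,20],[0,0,0.7,0,0,0,20],[0,0,0.3,0,0,0,20],[0,0,0,0,0,0,20],[0,0,0,0,0,0,20]]]'

```text
time: 37.4
tool_pos: [0.6175, -0.1657, 0.09]
eef_rot: [[0.0, 1.0, 0.002], [1.0, -0.0, 0.0], [0.0, 0.002, -1.0]]
wrist_force: [-1.6, 0.6, 5.0]
gripper_width: 0.0247
grip_force: 41.1
```

Emit:
send_rows --targets '[[[0,0,0,0,0,0,30],[0,0,0,0,0,0,36],[0,0,0,0,0,0,44],[0,0,0,0,0,0,50],[0,0,0,0,0,0,50],[0,0,-10,0,0,0,50],[0,0,-20,0,0,0,50],[0,0,-30,0,0,0,50],[0,0,-27,0,0,0,50],[0,0,0,0,0,0,50]]]'

```text
time: 38.23
tool_pos: [0.6197, -0.1672, 0.1819]
eef_rot: [[0.001, 1.0, 0.008], [1.0, -0.001, -0.002], [-0.002, 0.008, -1.0]]
wrist_force: [0.8, -0.5, 1.0]
gripper_width: 0.0501
grip_force: 0.0
```

Emit:
send_rows --targets '[[[20,-5,0,0,0,0,50],[35,-10,0,0,0,0,50],[35,-10,0,0,0,0,50],[35,-10,0,0,0,0,50],[35,-10,0,0,0,0,50],[35,-10,0,0,0,0,50],[35,-10,0,0,0,0,50],[35,-10,0,0,0,0,50],[35,-10,0,0,0,0,50],[35,-10,0,0,0,0,50],[35,-0.5,0,0,0,0,50],[35,0,0,0,0,0,50]]]'

```text
time: 39.23
tool_pos: [0.5207, 0.2415, 0.1763]
eef_rot: [[-0.0, 1.0, 0.0], [1.0, 0.0, 0.001], [0.001, 0.0, -1.0]]
wrist_force: [0.9, 0.6, 0.1]
gripper_width: 0.0496
grip_force: 0.0
```

Emit:
send_rows --targets '[[[35,0,0,0,0,0,50],[25,0,0,0,0,0,50],[15,0,0,0,0,0,50],[9.3,0,0,0,0,0,50],[0,0,0,0,0,0,50],[0,0,0,0,0,0,50],[0,0,15,0,0,0,50],[0,0,25,0,0,0,50],[0,0,25,0,0,0,50],[0,0,15,0,0,0,50],[0,0,7,0,0,0,50],[0,0,0,0,0,0,50]]]'

```text
time: 40.23
tool_pos: [0.5213, 0.3213, 0.0875]
eef_rot: [[0.003, 1.0, -0.002], [1.0, -0.003, -0.002], [-0.002, -0.002, -1.0]]
wrist_force: [-0.3, -0.5, -0.3]
gripper_width: 0.0499
grip_force: 0.0
```

Emit:
send_rows --targets '[[[0,0,0,0,0,0,50],[0,0,0,0,0,0,20],[0,0,0,0,0,0,20],[0,0,0,0,0,0,20],[0,0,0,0,0,0,20],[0,0,0,0,0,0,20]]]'

```text
time: 40.73
tool_pos: [0.5223, 0.3241, 0.09]
eef_rot: [[-0.0, 1.0, 0.002], [1.0, 0.0, 0.001], [0.001, 0.002, -1.0]]
wrist_force: [-1.4, -3.0, 7.1]
gripper_width: 0.0248
grip_force: 39.2
```

```bash
python3 - <<'E'
from h import *
from station import r,eyes
d=eyes.get_image("side");print(stand(d,.627,-.235),stand(d,.617,-.166))
E
```

```text
('n', 513, 'top', 189, np.float64(0.1464), array([ 0.628 , -0.2359,  0.1435])) ('n', 452, 'top', 154, np.float64(0.1465), array([ 0.6188, -0.1655,  0.1435]))
```

Emit:
send_rows --targets '[[[0,0,-15,0,0,0,20],[0,0,-30,0,0,0,20],[0,0,-25,0,0,0,20],[0,0,-5,0,0,0,20],[-20,5,0,0,0,0,20],[-35,10,0,0,0,0,20],[-35,10,0,0,0,0,20],[-35,10,0,0,0,0,20],[-35,10,0,0,0,0,20],[-35,10,0,0,0,0,20],[-35,10,0,0,0,0,20],[-35,10,0,0,0,0,20]]]'

```text
time: 41.78
tool_pos: [0.5966, 0.0574, 0.1635]
eef_rot: [[-0.001, 1.0, 0.0], [1.0, 0.001, 0.0], [0.0, 0.0, -1.0]]
wrist_force: [0.9, -0.0, -1.0]
gripper_width: 0.0249
grip_force: 40.3
```

Emit:
send_rows --targets '[[[-35,10,0,0,0,0,20],[-35,1,0,0,0,0,20],[-35,0,0,0,0,0,20],[-25,0,0,0,0,0,20],[-15,0,0,0,0,0,20],[-10,0,0,0,0,0,20],[-10,0,0,0,0,0,20],[10,0,0,0,0,0,20],[-10,0,0,0,0,0,20],[0,0,0,0,0,0,20],[0,0,0,0,0,0,20],[0,0,0,0,0,0,20]]]'

```text
time: 42.78
tool_pos: [0.6077, -0.1053, 0.1635]
eef_rot: [[-0.001, 1.0, -0.0], [1.0, 0.001, 0.0], [0.0, -0.0, -1.0]]
wrist_force: [-0.5, 1.4, -0.7]
gripper_width: 0.0251
grip_force: 40.3
```

```bash
python3 - <<'E'
from h import *
from station import r,eyes
st=r.state();print(st["time"],st["tool_pos"],st["gripper_width"])
d=eyes.get_image("side");print(held(d,st["tool_pos"]))
E
```

```text
42.7833 [ 0.60767924 -0.10530965  0.16352504] 0.025075199840021024
(255, array([0.1448, 0.1487]), np.float64(0.6069), np.float64(-0.1183))
```

Emit:
send_rows --targets '[[[10,0,10,0,0,0,20],[0,0,20,0,0,0,20],[0,0,20,0,0,0,20],[0,0,12,0,0,0,20],[0,0,6,0,0,0,20],[0,0,3,0,0,0,20],[0,0,2,0,0,0,20],[0,0,1,0,0,0,20],[0,0,0.7,0,0,0,20],[0,0,0.3,0,0,0,20],[0,0,0,0,0,0,20],[0,0,0,0,0,0,20]]]'

```text
time: 43.83
tool_pos: [0.608, -0.0963, 0.0901]
eef_rot: [[0.0, 1.0, 0.002], [1.0, -0.0, 0.001], [0.001, 0.002, -1.0]]
wrist_force: [-2.0, 1.2, 5.6]
gripper_width: 0.0249
grip_force: 41.1
```

Emit:
send_rows --targets '[[[0,0,0,0,0,0,30],[0,0,0,0,0,0,36],[0,0,0,0,0,0,44],[0,0,0,0,0,0,50],[0,0,0,0,0,0,50],[0,0,-10,0,0,0,50],[0,0,-20,0,0,0,50],[0,0,-30,0,0,0,50],[0,0,-30,0,0,0,50],[25,-10,0,0,0,0,50],[35,-10,0,0,0,0,50],[35,0,0,0,0,0,50]]]'

```text
time: 44.83
tool_pos: [0.5864, -0.0018, 0.1801]
eef_rot: [[0.004, 1.0, 0.001], [1.0, -0.004, 0.001], [0.001, 0.001, -1.0]]
wrist_force: [1.5, 0.6, -0.8]
gripper_width: 0.05
grip_force: 0.0
```

Emit:
send_rows --targets '[[[35,0,0,0,0,0,50],[15,0,0,0,0,0,50],[0,0,0,0,0,0,50],[0,0,0,0,0,0,50],[0,0,0,0,0,0,50],[0,0,0,0,0,0,50]]]'

```text
time: 45.33
tool_pos: [0.5876, 0.0468, 0.179]
eef_rot: [[0.003, 1.0, 0.001], [1.0, -0.003, -0.001], [-0.001, 0.001, -1.0]]
wrist_force: [0.4, -0.6, 0.2]
gripper_width: 0.0501
grip_force: 0.0
```

```bash
python3 - <<'E'
from h import *
from station import r,eyes
d=eyes.get_image("side");print(stand(d,.627,-.235),stand(d,.617,-.166),stand(d,.6075,-.096))
S=cloud(d).reshape(-1,3);q=S[(np.hypot(S[:,0]-.565,S[:,1]-.164)<.035)&(S[:,2]>.1)&(S[:,2]<.125)];print(np.round(q.mean(0),4))
t=eyes.get_image("top")
ax=np.array([.9903,.1392])
for c in [(.628,-.236),(.6188,-.1655),(.609,-.096)]:
    b=blobs(t,proj(t,[c[0],c[1],.145])[0],.145,14,50)
    print([(n,p,w,"across",round(float((w[:2]-[616.5,-165.5])@ax),1)) for n,p,w in b])
cv2.imwrite("pics/s7.png",d["color"])
E
```

```text
('n', 514, 'top', 189, np.float64(0.1466), array([ 0.628 , -0.2362,  0.1439])) ('n', 450, 'top', 156, np.float64(0.1464), array([ 0.6185, -0.1653,  0.1433])) ('n', 416, 'top', 134, np.float64(0.1464), array([ 0.609 , -0.0961,  0.1432]))
[0.5486 0.1582 0.1097]
[(111, array([386.5, 169.4]), array([ 623.5, -234.4,  145. ]), 'across', -2.7)]
[(109, array([353.5, 173.6]), array([ 614.3, -164.5,  145. ]), 'across', -2.0)]
[(106, array([320.8, 177.7]), array([605. , -95.2, 145. ]), 'across', -1.6)]
```

View pics/s7.png

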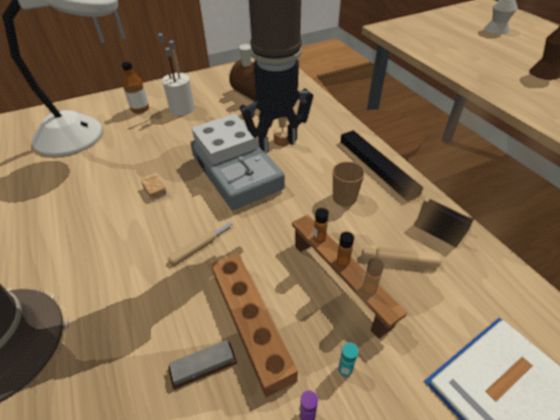

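The final view shows the three vials standing on the shelf at px (321,222), (345,245) and (373,275). Their tops are at 0.145 and they sit within 3 mm of the board's centre line, where 8 mm is allowed. The rack is empty, the toggle is off and the gripper is clear.

```bash
python3 -c "
from station import r
print(r.sign_off())"
```

```text
the job is handed in; nothing more can be done
None
```

The job is handed in: all three vials were seated in the shaker, which ran for over 4 s and was switched off, and they now stand upright on the shelf; sign-off returned no verdict.

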